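Take the rinse cup down from the turntable hook

TASK

Spin the turntable organizer round until the mint rinse cup hanging on its hook is on the front side, facing the robot's edge of the shelf, and leave it standing still there with the cup still hung. Then lift the cup up and off the hook without wrenching it, and set it down gently, upright and fully home in the round well of the dark wooden holder. Keep the things on the turntable on it, the bottle upright, leave the toothbrush cup where it is, and let go.

Things in the scene. Friction and masses are not known exactly. Their poses are not given: they have to be found in the camera images.
- foot: Fixed grey round foot under the turntable, 180 mm across, 12 mm tall; origin on the spin axis at the shelf surface; axes parallel to the robot's, so its -x side is the front (the robot's side). The white tray above is 260 mm across, its floor 24 mm and its rim 34 mm above the shelf.
- turntable (a joint): Angle the turntable has turned since the start (rad, 0 at the start, positive anticlockwise from above, free over a whole turn either way). It turns stiffly (about 0.1 N m of friction) and stays where it is left, but yields to a sideways push.
- knob (a point): Centre of the square wooden knob (30 x 30 mm, 36 tall, faces square to its axes) on the turntable's 20 mm steel column, on the spin axis, 19 mm above the knob's underside. It turns with the turntable: its -x axis points from the column to the hook. The column leaves no room for a gripper pointing straight down at the hanging cup's strap: come in tilted 30 to 45 degrees from the cup's side.
- hook (a point): Centre of the hook's round tip, 40 mm from the spin axis. An 8 mm rod runs straight out of a 12 mm wide upright back plate, 14 mm lower than this point, and turns up to the tip 34 mm from the axis. The hung cup must rise at least 14 mm, at most 22 mm (then its slot's bottom touches the rod's underside), then come 25 mm or more straight away from the column.
- cup_middle (a point): Centre of the mint plastic rinse cup (80 to 170 g), on its axis, 37.5 mm above its underside. Open cup 75 mm tall, 56 mm across at the foot (its bottom 6 mm taper to 51), 68 at the rim. z up; +x to its back, where a flat strap (30 mm wide along y, 7 thick, 33.5 mm from the axis) stands from 30 to 165 mm above the underside, hanging flat against the hook's back plate, the cup outward.
- cup_strap (a point): Place to hold the cup: middle of the solid part of the strap, 105 mm above the cup's underside (30 mm above the rim, 18 mm below the slot), held across its 30 mm width (along the cup's y). Axes as the cup's. The cup's weight lies off to one side, so once lifted it may tip a few degrees in the fingers, its foot swinging towards the strap's side by an amount that can only be felt or seen.
- cup_eye (a point): Centre of the slot in the strap, 138 mm above the cup's underside; the slot is 16 mm wide and 30 mm tall, and its top edge hangs on the hook's rod.
- holder_hole0 (a point): Centre of the mouth of the round well in the fixed dark wooden holder block with a cork floor (100 x 100 x 18 mm); this point is at the block's top face, 18 mm above the shelf. The well is 60 mm across and 10 mm deep, flat-bottomed, so the seated cup's underside is 10 mm below this point and its foot has 2 mm of play all round.
- bottle: Closed amber glass dropper bottle standing on the turntable, 42 mm across, 92 mm tall; origin at the centre of its underside.
- floss: Mint floss case lying flat on the turntable, 55 x 45 x 22 mm; origin at the centre of its underside.
- clipper: Chrome nail clipper lying on the turntable, 70 mm long, 16 mm high; origin at the centre of its underside.
- brush_cup: White ceramic cup, 74 mm across and 95 mm tall, with a blue toothbrush sticking out to about 180 mm; stands on the shelf; origin at the centre of its underside.

How it is judged (in metres and radians):
On the way, in this order (a step that is already met when the one before it is completed fails the run):
1. the turntable stands still with its hook within about 30 degrees of straight to the front (-x of the foot), the cup still hung on it (x of hook in the frame of foot below -0.0346 m and velocity of joint turntable between -0.1 and 0.1 rad/s and distance between cup_eye and hook below 0.04 m), for 0.2 s.
2. the cup is off the hook and clear of it by more than 80 mm, upright within 30 degrees (distance between cup_eye and hook above 0.08 m and angle between cup_middle's own z axis and vertical below 0.52 rad), for 0.1 s.
At the end, for the whole second after the job is handed in: The cup rests released in the well: within 5 mm of its centre, underside within 3 mm of its floor, upright within 4 degrees. Bottle and floss case are not tipped (within 17 degrees) and, with the clipper, are inside the turntable's rim; the toothbrush cup is within 20 mm of its place (horizontal distance between cup_middle and holder_hole0 below 0.005 m and z of cup_middle in the frame of holder_hole0 below 0.0305 m and angle between cup_middle's own z axis and vertical below 0.07 rad and contact force between cup and holder above 0.2 N and linear speed of cup below 0.02 m/s and contact force between cup and the fingers below 0.05 N and angle between each of bottle, floss's own z axis and vertical below 0.3 rad and horizontal distance between each of bottle, floss, clipper and foot below 0.125 m and distance of brush_cup from where it was at the start of the episode below 0.02 m); the robot touches nothing.
It fails at once if the cup pulls or presses on the turntable or its hook with more than 25 N (contact force between cup and turntable above 25 N).
It fails at once if the cup hits or presses the holder with more than 25 N (contact force between cup and holder above 25 N).
It fails at once if the cup falls over (angle between cup_middle's own z axis and vertical above 1 rad).
It fails at once if the bottle is knocked over or the floss case flipped (angle between any of bottle, floss's own z axis and vertical above 0.7 rad).
It fails at once if the toothbrush cup is pushed more than 30 mm (distance of brush_cup from where it was at the start of the episode above 0.03 m).
It also fails if it takes over 72 s, if anything falls off the work surface, if the arm or the gripper's body presses on something with over 40 N, if the wrist force passes 120 N, or if a joint passes its speed limit or range.

ROBOT

A 6-joint arm with a two-finger parallel gripper is mounted at the origin on the work surface. World frame = base frame: x ahead of the robot, y to its left, z up, the work surface at z = 0. Lengths are in mm, angles in rad, forces in N, time in s.
With the tool pointing down it reaches from about 275 to 1000 mm from the base axis. Payload 8.4 kg.
Tool frame: the origin (TCP) lies midway between the tips of the shut fingers; the grasp point (between the pads) lies 19 mm behind it; z points along the fingers, y is the line along which they close (so a half turn about z gives the same grasp; the last joint's range is limited). The gripper opens to 85 mm and grips with 20 to 120 N. Pads are 22 mm wide; open, the fingers measure 114 mm over their backs; the gripper's body (76 mm by 85 mm) begins 54 mm behind the grasp point. The pads swing forward as they close: fully open they stand 13 mm farther back than shut.
Start: joints at [1.242, 0.353, 1.633, -0, 1.155, -0.002], TCP at [200.632, 591.924, 231.281] pointing down, gripper open.
Joint ranges: [-2.63, 2.63], [-0.92, 2.1], [0.06, 2.66], [-1.3, 4.44], [0, 2.69], [-3.02, 3.02]. Speed limits (rad/s): [2.22, 2.22, 2.79, 3.14, 3.14, 3.14].

INTERFACE

Orientations are given as [roll, pitch, yaw] about the fixed x, y, z axes, in that order (R = Rz(yaw) Ry(pitch) Rx(roll)).
In Python, from rig import r gives the robot as it stands.
- The arm moves only by the shell command python3 -m inch 'ROWS' [OPENING] [FORCE]. ROWS is JSON, a list that holds one entry, the list of rows, each a list of 6 numbers: the shift along the tool's x, y, z scaled (see below), then the turn, a rotation vector about the tool's x, y, z scaled (see below). In form: [[[tx, ty, tz, wx, wy, wz], ...]]. A call has 1 to 8 rows; each row is the pose to reach, as a shift and turn from the pose commanded when the call began, along the tool's axes at that moment, turning the shorter way round; what a row does not reach only later rows make up. The controller multiplies each number of a shift by 20 cm and each number of a turn by pi rad. A row lasts 1/12 s, in which the tool goes at most 41.7 mm and 7.16 degrees, less where a joint would pass 70% of its speed; a pose out of reach is approached as far as the arm can. A call with a number of a shift or a turn outside -1 to 1 is refused whole. A call with a gripper value outside its range is refused whole. OPENING is the gripper's target within -1 to 1 (fully open at 1, half-way at 0, shut at -1), set as the call begins (- or left out, the last holds). The fingers move at their own pace and stop on an object; FORCE is the grip in N (left out, the last holds). Time passes only in rows, so rows that repeat a pose let the fingers close. It gives the time, the measured TCP pose, the force, the opening and the grip force at its end, in the units of the state.
- r.sense(): the state, without advancing time (a new reading comes with each control period).
- r.grab_frame(name): name is "scene" or "top"; returns the picture (400x640x3 uint8, red, green, blue); there is no depth.
- r.camera_info(name): a dict with "K" (3x3 intrinsics, pixels), "rvec" (rotation vector, rad) and "tvec" (3), from world to camera coordinates, as OpenCV has them. Camera axes: x right, y down, z forward; pixel columns grow to the right and rows downward; lengths in mm; the calibration is good to about 2 mm. A picture is of the moment at which its call begins. camera_info takes no time and is no camera call.
- r.sign_off(): hands the job in; it is judged then, once.
The state is a dict: "clock": time; "qpos": joint angles; "qvel": joint speeds; "joint_efforts": joint torques, N m; "eef_pos": TCP position; "tcp_rot": TCP orientation; "contact_force": force on the tool from outside, world axes, zero at the start; "wrist_torque": the same for the moment, N m; "opening": opening from 0.0 (shut) to 1.0 (fully open); "grasp_force": force on a finger pad.
Only numpy, scipy, OpenCV 4.12 (cv2) and the standard library are available. Lean on these libraries where they do the work, as an engineer would, in place of code of your own. Each camera call takes 0.05 s, during which the arm holds its last target. There are 200 camera calls.

## Working session

There is one attempt and no reset: what is moved stays moved. The work goes in short steps, Python scripts to look and compute and a shell command to move; the robot and the scene stay as the last step left them, time stands still between calls to the robot, and variables do not carry over. Pictures are saved under pics/ and viewed, at most 10 in all, crops included, and the job is handed in when it is done.

```bash
mkdir -p pics; ls; python3 - <<'E'
from rig import r
import cv2
for n in("scene","top"):
    cv2.imwrite(f"pics/{n}0.png",r.grab_frame(n)[:,:,::-1]); print(n,r.camera_info(n))
print(r.sense())
E
```

```text
pics
scene {'K': array([[362.0281243 ,   0.        , 319.15442684],
       [  0.        , 362.0281243 , 196.31160868],
       [  0.        ,   0.        ,   1.        ]]), 'rvec': array([ 0.81249382,  2.44422316, -1.21619278]), 'tvec': array([ 511.62378738,  -78.07773882, 1131.21323472])}
top {'K': array([[407.72404609,   0.        , 314.51732053],
       [  0.        , 407.72404609, 200.87558447],
       [  0.        ,   0.        ,   1.        ]]), 'rvec': array([ 2.10255025, -2.13719738,  0.19729244]), 'tvec': array([ -8.45809782, 667.22266488, 882.71819913])}
{'clock': 0.1, 'qpos': array([ 1.24163717e+00,  3.53606273e-01,  1.63404021e+00,  8.36521778e-06,
        1.15522168e+00, -2.39256902e-03]), 'qvel': array([-0.00173786, -0.00171982, -0.00187511, -0.00084314,  0.0001923 ,
       -0.00052549]), 'joint_efforts': array([-6.62565599e-04, -6.06354046e+01, -3.42818499e+01, -5.88821808e-05,
        3.93592607e-03, -4.16819671e-05]), 'eef_pos': array([200.46974919, 591.52842445, 230.62802693]), 'tcp_rot': array([-3.14031716e+00, -1.07006235e-05,  2.81482268e+00]), 'contact_force': array([-0.13909672, -0.49475452,  0.92117968]), 'wrist_torque': array([-0.00361767, -0.01519437, -0.05676442]), 'grasp_force': 0.0, 'opening': 1.0025758535711207}
```

View pics/scene0.png

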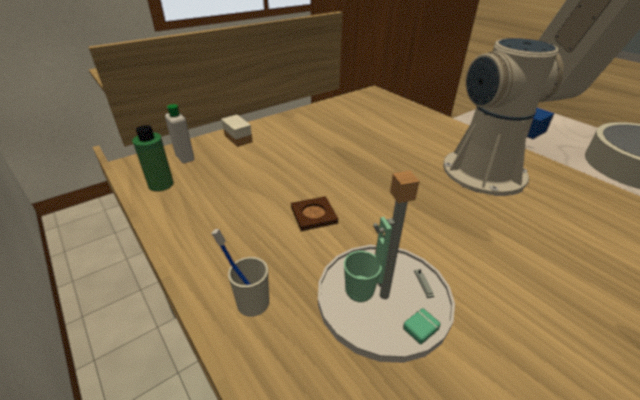

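View pics/top0.png

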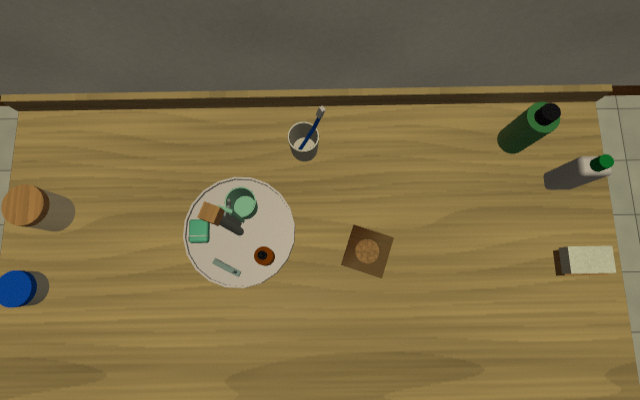

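```bash
cat > h.py <<'E'
import numpy as np,cv2
from rig import r
from scipy.spatial.transform import Rotation as Ro
def cam(n):
    c=r.camera_info(n);R=cv2.Rodrigues(c["rvec"])[0];return c["K"],R,np.array(c["tvec"]).ravel()
def ray(n,p):
    K,R,t=cam(n);d=R.T@np.linalg.solve(K,[p[0],p[1],1]);return -R.T@t,d/np.linalg.norm(d)
def plane(n,p,z):
    o,d=ray(n,p);return o+d*(z-o[2])/d[2]
def tri(ps,pt):
    A=np.zeros((3,3));b=np.zeros(3)
    for n,p in(("scene",ps),("top",pt)):
        o,d=ray(n,p);M=np.eye(3)-np.outer(d,d);A+=M;b+=M@o
    return np.linalg.solve(A,b)
def px(n,P):
    K,R,t=cam(n);q=K@(R@np.array(P,float)+t);return q[:2]/q[2]
def mask(img,lo,hi,roi=None):
    m=cv2.inRange(cv2.cvtColor(img,cv2.COLOR_RGB2HSV),np.array(lo),np.array(hi))
    if roi:
        k=np.zeros_like(m);x0,y0,x1,y1=roi;k[y0:y1,x0:x1]=255;m&=k
    return m
def blobs(m,amin=15):
    n,l,s,c=cv2.connectedComponentsWithStats(m)
    return [(s[i,4],np.round(c[i],1).tolist(),s[i,:4].tolist()) for i in range(1,n) if s[i,4]>=amin]
E
python3 - <<'E'
from h import *
S=cv2.imread("pics/scene0.png")[:,:,::-1].copy();T=cv2.imread("pics/top0.png")[:,:,::-1].copy()
for nm,lo,hi in(("mint",(65,60,40),(90,255,255)),):
    print("S",blobs(mask(S,lo,hi,(300,150,460,360))));print("T",blobs(mask(T,lo,hi,(170,160,310,300))))
hs=cv2.cvtColor(S,cv2.COLOR_RGB2HSV);ht=cv2.cvtColor(T,cv2.COLOR_RGB2HSV)
print("knob hsv",hs[182,400],hs[192,400],ht[212,210],"tray",hs[310,340],ht[210,270],"wood",ht[320,240],"cork",ht[251,367],hs[212,314],"dark",ht[270,367])
big=lambda I,a,b,c,d,k:cv2.resize(I[b:d,a:c],None,fx=k,fy=k,interpolation=cv2.INTER_CUBIC)
A=big(S,310,160,460,360,3);B=big(T,175,160,400,290,2)
out=np.zeros((600,800,3),np.uint8);out[:A.shape[0],:A.shape[1]]=A[:600]
B=big(T,178,170,300,292,2.8);out[:B.shape[0],455:455+B.shape[1]]=B
C=big(T,335,220,400,285,3.5);out[350:350+C.shape[0],455:455+C.shape[1]]=C[:250]
cv2.imwrite("pics/c0.png",out[:,:,::-1])
E
```

```text
S [(np.int32(93), [429.9, 317.1], [420, 309, 20, 18]), (np.int32(556), [419.1, 327.2], [404, 313, 34, 30])]
T [(np.int32(404), [198.5, 230.7], [189, 220, 20, 23])]
knob hsv [ 14 152 138] [ 16 151  83] [ 17 157 145] tray [ 19  51 195] [ 19  47 178] wood [ 21 132 141] cork [ 17 150 126] [ 14 163 136] dark [ 19 152  94]
```

View pics/c0.png

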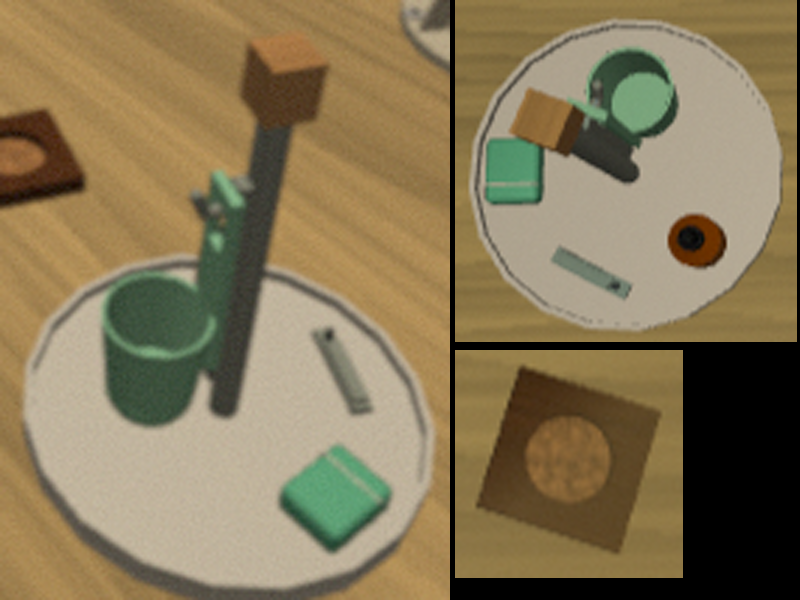

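```bash
python3 - <<'E'
from h import *
S=cv2.imread("pics/scene0.png")[:,:,::-1].copy();T=cv2.imread("pics/top0.png")[:,:,::-1].copy()
m=mask(T,(0,0,100),(40,80,255),(170,160,310,300))
c=max(cv2.findContours(m,0,1)[0],key=cv2.contourArea);e=cv2.fitEllipse(cv2.convexHull(c));print("tray",e,plane("top",e[0],34))
ctr=plane("top",e[0],34)
m=mask(S,(0,0,100),(40,85,255),(310,240,460,360))
c=max(cv2.findContours(m,0,1)[0],key=cv2.contourArea);e=cv2.fitEllipse(cv2.convexHull(c));print("trayS",e,plane("scene",e[0],30))
k=tri((406.7,178),(210.5,212.5));print("knobtop",k)
cr=tri((363,265),(240.9,203.2));print("cuprim",cr)
d=cr-ctr;print("dist",np.hypot(*d[:2]),"ang",np.degrees(np.arctan2(d[1],d[0])))
# holder cork
for n,I,roi in(("top",T,(335,220,400,285)),("scene",S,(288,195,340,232))):
    h=cv2.cvtColor(I,cv2.COLOR_RGB2HSV)
    x0,y0,x1,y1=roi;g=I[:,:,0].astype(int)
    # dark block mask, then hole of bright inside
    dm=((g<115)*255).astype(np.uint8);k0=np.zeros_like(dm);k0[y0:y1,x0:x1]=dm[y0:y1,x0:x1]
    cs,hi=cv2.findContours(k0,cv2.RETR_CCOMP,cv2.CHAIN_APPROX_NONE)
    for i,c in enumerate(cs):
        if cv2.contourArea(c)>80:
            M=cv2.moments(c);p=(M['m10']/M['m00'],M['m01']/M['m00']);print(n,hi[0][i][3]>=0,cv2.contourArea(c),np.round(p,1),plane(n,p,18),plane(n,p,8))
for nm,p,z in(("floss",(198.5,230.7),46),("bottle top",(259.5,255.5),116),("bot_base",(264,256),40),("clip",(226.5,267.5),40),("brush",(303.5,137.5),95)):print(nm,plane("top",p,z),np.round(plane("top",p,z)-ctr,0))
E
```

```text
tray ((238.54603576660156, 232.12869262695312), (109.69398498535156, 113.50935363769531), 44.74136734008789) [600.52748677 161.32725978  34.        ]
trayS ((385.3969421386719, 300.5755615234375), (109.3747329711914, 141.19151306152344), 107.77315521240234) [614.25316572 177.19191302  30.        ]
knobtop [601.945375   161.02031126 302.85856941]
cuprim [652.09629801 141.19768446 123.85630204]
dist 55.358306480049706 ang -21.322888589652656
top False 1744.0 [367.  250.8] [ 552.87333654 -142.12060647   18.        ] [ 553.53389674 -143.35460835    8.        ]
top True 469.0 [367.  250.9] [ 552.50742755 -141.99029022   18.        ] [ 553.16423348 -143.22295503    8.        ]
scene False 1093.0 [313.6 213.5] [ 560.8863226  -130.00035277   18.        ] [ 553.72443734 -139.72362449    8.        ]
scene True 219.0 [313.4 211.9] [ 557.56918699 -135.40589569   18.        ] [ 550.35145368 -145.22017635    8.        ]
floss [604.0146649  252.70780667  46.        ] [ 3. 91. 12.]
bottle top [540.08536985  99.88511625 116.        ] [-60. -61.  82.]
bot_base [543.23747953  99.97786786  40.        ] [-57. -61.   6.]
clip [518.26576775 186.44106562  40.        ] [-82.  25.   6.]
brush [810.49952059   3.65801059  95.        ] [ 210. -158.   61.]
```

```bash
cat >> h.py <<'E'
def go(*T,start=None):
    """print row numbers for world targets (x,y,z,R) relative to the measured (or given) pose"""
    s=r.sense()
    p,R=start if start else (s["eef_pos"],Ro.from_euler("xyz",s["tcp_rot"]))
    for x in T:
        q=np.array(x[:3],float);Q=x[3]
        sh=R.inv().apply(q-p)/200;w=(R.inv()*Q).as_rotvec()/np.pi
        print(np.round(sh,4).tolist()+np.round(w,4).tolist())
def down(yawdeg,tilt=0):
    """tool down, closing line at yaw-90 deg; tilt leans the approach dir toward world +x"""
    return Ro.from_euler("y",-tilt,degrees=True)*Ro.from_euler("xyz",[180,0,yawdeg],degrees=True)
E
python3 - <<'E'
from h import *
D=down(158.7)
go((330,450,350,D)); go((470,300,350,D),(601.5,161.2,350,D),start=(np.array([330,450,350.]),D));go((601.5,161.2,350,D),start=(np.array([470,300,350.]),D))
print(down(0,40).apply([0,0,1]))
E
```

```text
[-0.8405, -0.4631, -0.5963, -0.0004, 0.0, 0.0143]
[-0.9246, -0.4445, -0.0, 0.0, 0.0, 0.0]
[-1.7893, -0.8522, -0.0, 0.0, 0.0, 0.0]
[-0.8647, -0.4078, -0.0, 0.0, 0.0, 0.0]
[ 6.42787610e-01 -1.22464680e-16 -7.66044443e-01]
```

```bash
R1='[-0.8405,-0.4631,-0.5963,0,0,0.0143]'
python3 -m inch '[[[-0.84,-0.463,-0.6,0,0,0.0143],[-0.84,-0.463,-0.6,0,0,0.0143],[-0.84,-0.463,-0.6,0,0,0.0143],[-0.84,-0.463,-0.6,0,0,0.0143],[-0.84,-0.463,-0.6,0,0,0.0143],[-0.84,-0.463,-0.6,0,0,0.0143]]]' 1
python3 -m inch '[[[-0.925,-0.4445,0,0,0,0],[-0.925,-0.4445,0,0,0,0],[-0.925,-0.4445,0,0,0,0],[-0.925,-0.4445,0,0,0,0],[-0.925,-0.4445,0,0,0,0],[-0.925,-0.4445,0,0,0,0]]]'
python3 -m inch '[[[-0.865,-0.408,0,0,0,0],[-0.865,-0.408,0,0,0,0],[-0.865,-0.408,0,0,0,0],[-0.865,-0.408,0,0,0,0],[-0.865,-0.408,0,0,0,0],[-0.865,-0.408,0,0,0,0],[-0.865,-0.408,0,0,0,0]]]'
python3 -c "
from h import *
go((601.5,161.2,271,down(158.7)));print(r.sense()['qpos'])"
```

```text
clock: 0.6
eef_pos: [332.6, 448.1, 354.2]
tcp_rot: [3.139, 0.002, 2.768]
contact_force: [-0.2, 1.0, 0.2]
opening: 1.002
grasp_force: 0.0
clock: 1.1
eef_pos: [473.7, 295.5, 350.9]
tcp_rot: [-3.14, 0.002, 2.766]
contact_force: [0.2, 0.3, -0.4]
opening: 0.999
grasp_force: 0.0
clock: 1.68
eef_pos: [601.9, 160.6, 350.5]
tcp_rot: [-3.141, -0.001, 2.768]
contact_force: [-1.0, -0.6, 0.9]
opening: 1.001
grasp_force: 0.0
[0.0023, 0.0025, 0.3973, -0.0002, -0.0004, -0.0007]
[ 2.58139957e-01  2.64540390e-01  1.49284779e+00  3.06529588e-04
  1.38565746e+00 -9.38646552e-01]
```

```bash
python3 -m inch '[[[0,0,0.15,0,0,0],[0,0,0.3,0,0,0],[0,0,0.4,0,0,0],[0,0,0.4,0,0,0],[0,0,0.4,0,0,0]]]'
python3 -m inch '[[[0,0,0,0,0,0],[0,0,0,0,0,0],[0,0,0,0,0,0],[0,0,0,0,0,0],[0,0,0,0,0,0],[0,0,0,0,0,0],[0,0,0,0,0,0],[0,0,0,0,0,0]]]' -0.8 30
python3 -m inch '[[[0,0,0,0,0,0],[0,0,0,0,0,0],[0,0,0,0,0,0]]]'
```

```text
clock: 2.1
eef_pos: [600.3, 162.5, 270.8]
tcp_rot: [-3.14, -0.002, 2.771]
contact_force: [-0.1, -0.7, 0.7]
opening: 0.999
grasp_force: 0.0
clock: 2.77
eef_pos: [602.8, 163.4, 272.8]
tcp_rot: [3.137, 0.002, 2.77]
contact_force: [2.1, 9.7, 2.9]
opening: 0.346
grasp_force: 35.9
clock: 3.02
eef_pos: [602.8, 163.5, 272.8]
tcp_rot: [3.137, 0.002, 2.77]
contact_force: [2.2, 9.9, 4.0]
opening: 0.352
grasp_force: 35.9
```

```bash
python3 -m inch '[[[0,0.012,0,0,0,0.0125],[0,0.012,0,0,0,0.04],[0,0.012,0,0,0,0.0675],[0,0.012,0,0,0,0.095],[0,0.012,0,0,0,0.1225],[0,0.012,0,0,0,0.15],[0,0.012,0,0,0,0.1775],[0,0.012,0,0,0,0.205]]]'
python3 -m inch '[[[0,0,0,0,0,0.0275],[0,0,0,0,0,0.055],[0,0,0,0,0,0.0825],[0,0,0,0,0,0.11],[0,0,0,0,0,0.1375],[0,0,0,0,0,0.165],[0,0,0,0,0,0.1925],[0,0,0,0,0,0.22]]]'
python3 -m inch '[[[0,0,0,0,0,0.0275],[0,0,0,0,0,0.055],[0,0,0,0,0,0.0825],[0,0,0,0,0,0.11],[0,0,0,0,0,0.1375],[0,0,0,0,0,0.165],[0,0,0,0,0,0.1925],[0,0,0,0,0,0.22]]]'
python3 -m inch '[[[0,0,0,0,0,0.0275],[0,0,0,0,0,0.055],[0,0,0,0,0,0.0825],[0,0,0,0,0,0.11],[0,0,0,0,0,0.1375],[0,0,0,0,0,0.16],[0,0,0,0,0,0.175],[0,0,0,0,0,0.18]]]'
python3 - <<'E'
from h import *
for n in("scene","top"):cv2.imwrite(f"pics/{n}1.png",r.grab_frame(n)[:,:,::-1])
T=cv2.imread("pics/top1.png");S=cv2.imread("pics/scene1.png")
o=np.zeros((600,800,3),np.uint8);o[:390,:390]=cv2.resize(T[165:295,175:305],(390,390));o[:600,400:800]=cv2.resize(S[160:360,320:453],(400,600));cv2.imwrite("pics/c1.png",o)
E
```

```text
clock: 3.68
eef_pos: [603.9, 164.8, 272.8]
tcp_rot: [3.137, 0.0, 2.122]
contact_force: [3.9, 4.9, 2.5]
opening: 0.348
grasp_force: 35.9
clock: 4.35
eef_pos: [605.6, 165.2, 272.8]
tcp_rot: [3.135, -0.004, 1.431]
contact_force: [13.1, 5.9, -1.6]
opening: 0.348
grasp_force: 35.3
clock: 5.02
eef_pos: [607.2, 164.4, 272.8]
tcp_rot: [3.136, -0.009, 0.739]
contact_force: [19.7, 1.8, -6.2]
opening: 0.347
grasp_force: 34.8
clock: 5.68
eef_pos: [607.8, 163.0, 272.8]
tcp_rot: [3.139, -0.011, 0.175]
contact_force: [20.8, -3.2, -7.0]
opening: 0.345
grasp_force: 34.8
```

View pics/c1.png

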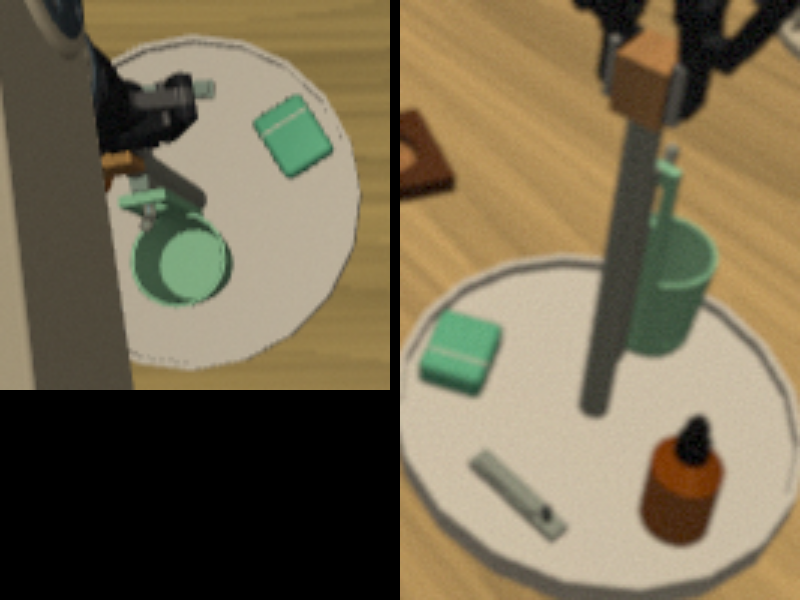

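```bash
python3 - <<'E'
from h import *
p=plane("top",(175+182/3,165+258/3),123.9);print(p)
for c in((603,162),(606,164)):
    d=p[:2]-c;print(np.hypot(*d),np.degrees(np.arctan2(*d[::-1])))
s=r.sense();print(s["contact_force"],s["eef_pos"],s["tcp_rot"])
print(Ro.from_euler("xyz",s["tcp_rot"]).inv().apply([-4,0,0])/200)
E
```

```text
[549.91867099 149.48656476 123.9       ]
54.53635073376772 -166.73523179017297
57.92888110781527 -165.49059917862553
[21.09195372 -2.86589654 -5.6655082 ] [607.80594781 163.06142516 272.75358335] [ 3.13948185 -0.01128181  0.17686441]
[-0.01968675 -0.0035184  -0.00022954]
```

```bash
python3 -m inch '[[[0.01,0.002,0,0,0,0.015],[0.02,0.0035,0,0,0,0.035],[0.025,0.0045,0,0,0,0.055],[0.025,0.0045,0,0,0,0.061],[0.025,0.0045,0,0,0,0.061],[0.025,0.0045,0,0,0,0.061],[0.025,0.0045,0,0,0,0.061]]]'
python3 -m inch '[[[0,0,0,0,0,0],[0,0,0,0,0,0],[0,0,0,0,0,0],[0,0,0,0,0,0],[0,0,0,0,0,0]]]' 1
python3 -m inch '[[[0,0,-0.1,0,0,0],[0,0,-0.25,0,0,0],[0,0,-0.4,0,0,0],[0,0,-0.4,0,0,0],[0,0,-0.4,0,0,0]]]'
python3 -c "
from h import *
s=r.sense();print(s['qpos'])
p=s['eef_pos']
D=down(0,38)
go((400,163,300,D),(350,163,300,D))"
```

```text
clock: 6.37
eef_pos: [607.9, 162.6, 272.7]
tcp_rot: [3.14, -0.001, -0.014]
contact_force: [-2.8, -5.1, 7.3]
opening: 0.347
grasp_force: 36.5
clock: 6.78
eef_pos: [607.6, 163.8, 271.2]
tcp_rot: [-3.142, 0.0, -0.014]
contact_force: [-0.5, -0.6, -0.4]
opening: 0.998
grasp_force: 0.0
clock: 7.2
eef_pos: [608.5, 164.0, 353.3]
tcp_rot: [-3.141, -0.004, -0.014]
contact_force: [-0.7, 0.6, -0.2]
opening: 1.001
grasp_force: 0.0
[2.60809773e-01 2.72301231e-01 1.47670903e+00 4.74683171e-05
 1.38883689e+00 1.84509775e+00]
[-1.0431, 0.0192, 0.2626, 0.0011, 0.21, -0.0042]
[-1.2931, 0.0225, 0.2617, 0.0011, 0.21, -0.0042]
```

```bash
python3 -c "
from h import *
D=down(0,45)
go((445,163,330,D))"
```

```text
[-0.8176, 0.016, 0.1134, 0.0014, 0.2489, -0.0042]
```

```bash
python3 -m inch '[[[-0.2,0.004,0,0,0.0,0],[-0.4,0.01,0,0,0.08,0],[-0.6,0.016,0,0.0014,0.16,-0.0042],[-0.8,0.016,0.05,0.0014,0.22,-0.0042],[-0.8176,0.016,0.1134,0.0014,0.2489,-0.0042],[-0.8176,0.016,0.1134,0.0014,0.2489,-0.0042],[-0.8176,0.016,0.1134,0.0014,0.2489,-0.0042],[-0.8176,0.016,0.1134,0.0014,0.2489,-0.0042]]]'
python3 - <<'E'
from h import *
print(r.sense()["qpos"])
for n in("scene","top"):cv2.imwrite(f"pics/{n}2.png",r.grab_frame(n)[:,:,::-1])
T=cv2.imread("pics/top2.png");S=cv2.imread("pics/scene2.png")
o=np.zeros((600,800,3),np.uint8);o[:520,:390]=cv2.resize(T[165:295,185:283],(392,520),interpolation=2)[:,:390];o[:600,400:800]=cv2.resize(S[170:320,370:470],(400,600),interpolation=2);cv2.imwrite("pics/c2.png",o)
E
```

```text
clock: 7.87
eef_pos: [442.1, 162.6, 327.1]
tcp_rot: [3.141, -0.785, 0.003]
contact_force: [0.0, -1.7, 0.3]
opening: 0.998
grasp_force: 0.0
[ 0.67494007 -0.28829611  2.31235645 -0.84057403  0.63185381  2.81678407]
```

View pics/c2.png

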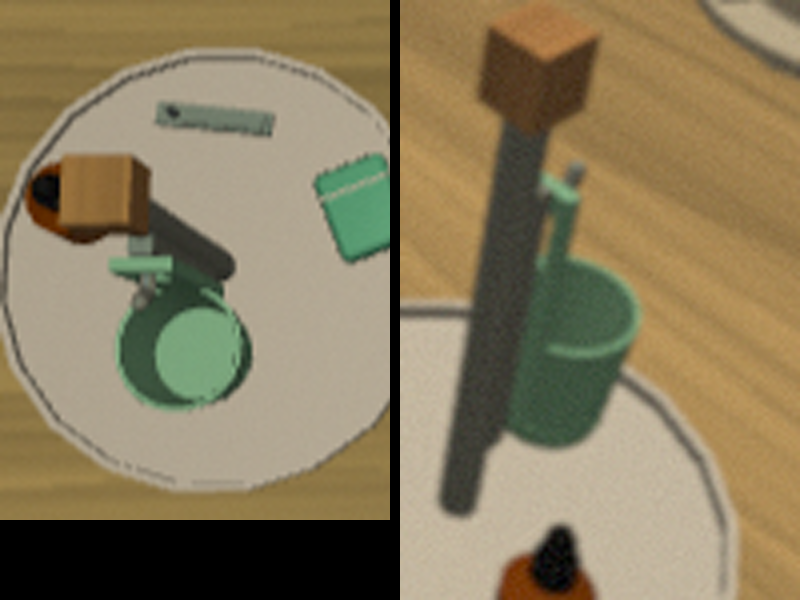

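```bash
python3 - <<'E'
from h import *
k=tri((405.75,180),(209.5,213.5));print("knob",k)
st=tri((410,218),(220.25,230.75));print("straptop",st)
c=lambda x,y:(185+x/4,165+y/4)
a=plane("top",c(112,265),210);b=plane("top",c(171,263),210);d=b-a;print("strap ends",a,b,np.degrees(np.arctan2(d[1],d[0])),np.hypot(*d[:2]))
rim=plane("top",c(183,346),123.9);print("rim",rim)
for z in(205,210,215):print(z,plane("top",(220.25,230.75),z))
v=rim-k;print(np.degrees(np.arctan2(v[1],v[0])),np.hypot(*v[:2]))
a=plane("top",c(62,233),303);b=plane("top",c(135,231),303);d=b-a;print("knobedge",np.degrees(np.arctan2(d[1],d[0])))
E
```

```text
knob [601.88020674 162.12667358 299.61088848]
straptop [580.14259125 165.20325581 214.72249878]
strap ends [582.47291382 177.0771595  210.        ] [582.97299829 148.6042156  210.        ] -88.99378920032702 28.477335177381484
rim [549.03191092 159.90637441 123.9       ]
205 [583.81680819 164.2774195  205.        ]
210 [583.21168433 163.09588408 210.        ]
215 [582.60656047 161.91434865 215.        ]
-177.59426483180053 52.894915625852164
knobedge -89.36857686056274
```

```bash
python3 -c "
from h import *
D=down(0,45)
go((522,163,219,D),(592,163,149,D))"
```

```text
[-0.0886, -0.006, 0.6624, 0.0002, 0.0017, 0.0014]
[-0.0859, -0.0064, 1.1574, 0.0002, 0.0017, 0.0014]
```

```bash
python3 -m inch '[[[-0.08,-0.005,0.15,0,0.0017,0.0014],[-0.088,-0.006,0.35,0,0.0017,0.0014],[-0.088,-0.006,0.5,0,0.0017,0.0014],[-0.088,-0.006,0.66,0,0.0017,0.0014],[-0.088,-0.006,0.66,0,0.0017,0.0014],[-0.088,-0.006,0.66,0,0.0017,0.0014]]]'
python3 -c "
from h import *
D=down(0,45)
go((592,163,149,D));print(r.sense()['qpos'])"
```

```text
clock: 8.47
eef_pos: [528.9, 155.5, 241.8]
tcp_rot: [-3.14, -0.748, 0.004]
contact_force: [0.0, 0.8, -0.1]
opening: 1.004
grasp_force: 0.0
[-0.0843, -0.0354, 0.555, -0.0014, 0.0119, 0.0009]
[ 4.75396692e-01 -9.05452470e-04  2.28911578e+00 -1.10766012e+00
  3.50699715e-01  3.01034397e+00]
```

```bash
python3 -m inch '[[[0,0,-0.08,0,0,-0.035],[0,0,-0.16,0,0,-0.07],[0,0,-0.25,0,0,-0.105],[0,0,-0.3,0,0,-0.14],[0,0,-0.3,0,0,-0.175],[0,0,-0.3,0,0,-0.21],[0,0,-0.3,0,0,-0.245],[0,0,-0.3,0,0,-0.28]]]'
python3 -m inch '[[[0,0,0,0,0,-0.035],[0,0,0,0,0,-0.07],[0,0,0,0,0,-0.105],[0,0,0,0,0,-0.14],[0,0,0,0,0,-0.175],[0,0,0,0,0,-0.21],[0,0,0,0,0,-0.245],[0,0,0,0,0,-0.28]]]'
python3 -m inch '[[[0,0,0,0,0,-0.035],[0,0,0,0,0,-0.07],[0,0,0,0,0,-0.105],[0,0,0,0,0,-0.14],[0,0,0,0,0,-0.175],[0,0,0,0,0,-0.21],[0,0,0,0,0,-0.245],[0,0,0,0,0,-0.28]]]'
python3 -m inch '[[[0,0,0,0,0,-0.035],[0,0,0,0,0,-0.07],[0,0,0,0,0,-0.105],[0,0,0,0,0,-0.14],[0,0,0,0,0,-0.14],[0,0,0,0,0,-0.14]]]'
python3 -c "
from h import *
D=down(180,45)
s=r.sense();print(s['qpos'],s['qvel']);go((522,163,219,D),(592,163,149,D))"
```

```text
clock: 9.13
eef_pos: [486.1, 156.4, 287.8]
tcp_rot: [2.518, -0.45, 1.04]
contact_force: [-0.5, -0.7, -0.5]
opening: 1.002
grasp_force: 0.0
clock: 9.8
eef_pos: [486.1, 156.4, 287.6]
tcp_rot: [2.4, 0.128, 1.722]
contact_force: [0.1, 0.6, 0.7]
opening: 0.998
grasp_force: 0.0
clock: 10.47
eef_pos: [486.1, 156.4, 287.6]
tcp_rot: [2.719, 0.641, 2.509]
contact_force: [-0.3, -0.7, -0.6]
opening: 0.998
grasp_force: 0.0
clock: 10.97
eef_pos: [486.3, 156.4, 287.5]
tcp_rot: [3.075, 0.749, 3.056]
contact_force: [-0.1, 0.2, 0.1]
opening: 1.0
grasp_force: 0.0
[ 0.54136832 -0.15570274  2.29987484 -0.86396927  0.4702057  -0.28867292] [-0.00163577  0.0058165   0.00185844 -0.01317225 -0.00591865  0.04036129]
[0.1051, 0.0234, 0.3724, 0.0023, -0.0109, -0.0199]
[0.088, 0.0203, 0.867, 0.0023, -0.0109, -0.0199]
```

```bash
python3 -m inch '[[[0.05,0.012,0.1,0.001,-0.005,-0.01],[0.105,0.023,0.2,0.0023,-0.011,-0.02],[0.105,0.023,0.3,0.0023,-0.011,-0.02],[0.105,0.0234,0.372,0.0023,-0.011,-0.02],[0.105,0.0234,0.372,0.0023,-0.011,-0.02],[0.105,0.0234,0.372,0.0023,-0.011,-0.02]]]'
python3 -c "
from h import *
D=down(180,45)
s=r.sense();print(s['qpos'],s['qvel']);go((592,163,149,D))"
```

```text
clock: 11.47
eef_pos: [522.1, 163.5, 229.6]
tcp_rot: [-3.137, 0.768, -3.139]
contact_force: [1.1, -0.1, 0.6]
opening: 1.0
grasp_force: 0.0
[ 0.52021635  0.02402562  2.31578307 -1.29405276  0.36977381  0.09391469] [ 0.00840364 -0.02713934  0.0130406  -0.00422119  0.00353206 -0.00452294]
[0.0284, -0.0009, 0.5329, -0.0009, -0.0056, 0.0005]
```

```bash
python3 -c "
from h import *
D=down(180,33)
go((538,163,232,D))
go((589.5,163,152,D),start=(np.array([538,163,232.]),D))"
```

```text
[-0.0656, -0.0024, 0.0468, -0.0009, 0.0611, 0.0004]
[0.0019, -0.0, 0.4757, 0.0, 0.0, 0.0]
```

```bash
python3 -m inch '[[[-0.02,-0.001,0.015,0,0.02,0],[-0.045,-0.002,0.03,0,0.045,0],[-0.0656,-0.0024,0.0468,0,0.0611,0],[-0.0656,-0.0024,0.0468,0,0.0611,0]]]'
python3 -c "
from h import *
D=down(180,33)
s=r.sense();print(s['qpos'],s['qvel']);go((589.5,163,152,D))"
```

```text
clock: 11.8
eef_pos: [536.1, 161.3, 232.3]
tcp_rot: [-3.132, 0.591, -3.14]
contact_force: [-0.4, -0.4, -0.4]
opening: 0.998
grasp_force: 0.0
[ 0.44050986  0.04089317  2.17726898 -0.59796235  0.4513983  -0.64844122] [-0.25670759  0.09412239 -0.46800502  2.04801311  0.36395487 -2.18255932]
[0.0021, 0.0126, 0.4822, -0.0028, 0.0048, 0.0004]
```

```bash
python3 -m inch '[[[0,0.003,0.05,0,0,0],[0,0.006,0.12,0,0,0],[0,0.008,0.2,0,0.001,0],[0,0.008,0.27,0,0.001,0],[0,0.008,0.33,0,0.001,0],[0,0.008,0.36,0,0.001,0],[0,0.008,0.36,0,0.001,0]]]'
python3 -c "
from h import *
D=down(180,33)
s=r.sense();print(s['qpos']);go((589.5,163,152,D))
o=np.hstack([cv2.resize(r.grab_frame('top')[165:295,185:283],(392,520),interpolation=2),cv2.resize(r.grab_frame('scene')[160:290,370:468],(392,520),interpolation=2)])
cv2.imwrite('pics/c3.png',o[:,:,::-1])"
```

```text
clock: 12.38
eef_pos: [576.5, 161.5, 170.4]
tcp_rot: [-3.129, 0.589, -3.139]
contact_force: [-0.2, 0.2, 0.3]
opening: 1.0
grasp_force: 0.0
[ 0.4010109   0.20693508  2.16165966 -0.80686324  0.3198506  -0.45215572]
[-0.003, 0.0085, 0.1124, -0.0035, 0.0042, 0.0006]
```

View pics/c3.png

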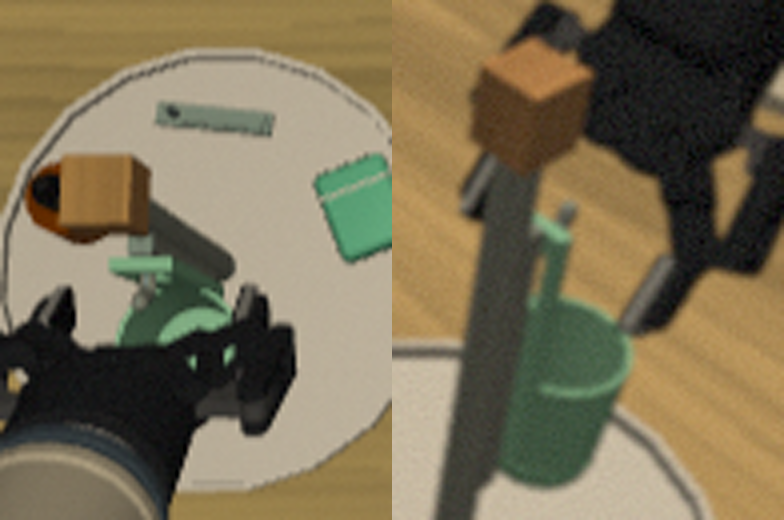

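```bash
python3 -m inch '[[[0,0.004,0.03,0,0.002,0],[-0.002,0.0085,0.065,-0.002,0.004,0],[-0.003,0.0085,0.09,-0.003,0.004,0],[-0.003,0.0085,0.11,-0.003,0.004,0],[-0.003,0.0085,0.11,-0.003,0.004,0]]]'
python3 -m inch '[[[0,0,0,0,0,0],[0,0,0,0,0,0],[0,0,0,0,0,0],[0,0,0,0,0,0],[0,0,0,0,0,0],[0,0,0,0,0,0]]]' -0.6 20
python3 -m inch '[[[0,0,0,0,0,0],[0,0,0,0,0,0],[0,0,0,0,0,0]]]'
python3 -c "
from h import *
print(r.sense()['qpos'])"
```

```text
clock: 12.9
eef_pos: [590.0, 163.1, 153.0]
tcp_rot: [-3.139, 0.577, -3.14]
contact_force: [-0.3, -0.7, -0.2]
opening: 0.999
grasp_force: 0.0
clock: 13.4
eef_pos: [590.0, 163.5, 154.1]
tcp_rot: [-3.14, 0.578, -3.139]
contact_force: [-0.9, -0.8, 1.6]
opening: 0.342
grasp_force: 25.1
clock: 13.65
eef_pos: [590.0, 163.5, 154.0]
tcp_rot: [-3.14, 0.578, -3.139]
contact_force: [-1.0, 0.1, 2.5]
opening: 0.345
grasp_force: 25.2
[ 0.38246981  0.2534525   2.14259048 -0.80551563  0.28720997 -0.46311035]
```

```bash
python3 -m inch '[[[0,0,0,0,0,0],[0,0,0,0,0,0]]]' -0.6 45
python3 -c "
from h import *
s=r.sense();R=Ro.from_euler('xyz',s['tcp_rot'])
for v in((0,0,18),(-15,0,18),(-60,0,18)):print(np.round(R.inv().apply(v)/200,4))"
```

```text
clock: 13.82
eef_pos: [590.0, 163.5, 154.0]
tcp_rot: [-3.14, 0.578, -3.139]
contact_force: [-1.8, 0.8, 4.5]
opening: 0.34
grasp_force: 46.0
[-0.0491 -0.0001 -0.0754]
[ 0.0137 -0.     -0.1164]
[ 0.2022  0.0003 -0.2392]
```

```bash
python3 -m inch '[[[-0.006,0,-0.009,0,0,0],[-0.016,0,-0.025,0,0,0],[-0.027,0,-0.042,0,0,0],[-0.038,0,-0.058,0,0,0],[-0.046,0,-0.07,0,0,0],[-0.0491,0,-0.0754,0,0,0],[-0.0491,0,-0.0754,0,0,0]]]'
python3 -c "
from h import *
s=r.sense();R=Ro.from_euler('xyz',s['tcp_rot']);print(s['contact_force'],s['wrist_torque'])
o=cv2.resize(r.grab_frame('scene')[150:300,370:470],(400,600),interpolation=2)
cv2.imwrite('pics/c4.png',o[:,:,::-1])"
```

```text
clock: 14.4
eef_pos: [589.9, 163.4, 172.2]
tcp_rot: [-3.14, 0.578, -3.14]
contact_force: [-0.9, 0.1, -0.6]
opening: 0.342
grasp_force: 45.4
[-0.87327947  0.11280996 -0.58891302] [-0.03359157  0.5129948   0.0292    ]
```

View pics/c4.png

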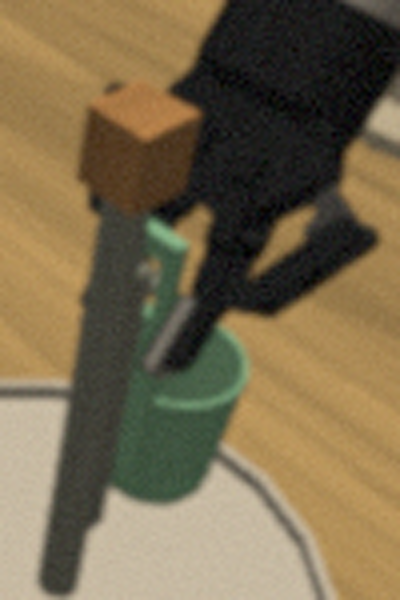

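```bash
python3 -m inch '[[[0.015,0,-0.01,0,0,0],[0.04,0,-0.026,0,0,0],[0.065,0,-0.042,0,0,0],[0.09,0,-0.058,0,0,0],[0.115,0,-0.075,0,0,0],[0.14,0,-0.091,0,0,0],[0.165,0,-0.107,0,0,0],[0.19,0,-0.124,0,0,0]]]'
python3 -m inch '[[[0.03,0,-0.02,0,0,0],[0.08,0,-0.052,0,0,0],[0.15,0,-0.098,0,0,0],[0.21,0,-0.137,0,0,0],[0.25,0,-0.163,0,0,0],[0.25,0,-0.163,0,0,0],[0.25,0,-0.163,0,0,0]]]'
python3 - <<'E'
from h import *
s=r.sense();print(s['qpos'],s['wrist_torque'])
S=r.grab_frame('scene');T=r.grab_frame('top')
cv2.imwrite("pics/scene5.png",S[:,:,::-1]);cv2.imwrite("pics/top5.png",T[:,:,::-1])
print(px("scene",s["eef_pos"]),px("top",s["eef_pos"]))
o=np.hstack([cv2.resize(T[205:335,205:303],(392,520),interpolation=2),cv2.resize(S[150:280,380:478],(392,520),interpolation=2)])
cv2.imwrite('pics/c5.png',o[:,:,::-1])
E
```

```text
clock: 15.12
eef_pos: [543.8, 163.4, 171.9]
tcp_rot: [-3.14, 0.577, -3.139]
contact_force: [0.4, -0.8, -1.7]
opening: 0.342
grasp_force: 45.5
clock: 15.7
eef_pos: [484.8, 163.7, 172.2]
tcp_rot: [-3.14, 0.578, -3.139]
contact_force: [0.2, 0.6, 0.1]
opening: 0.339
grasp_force: 45.5
[ 0.49832379  0.07900866  2.31095805 -0.86754211  0.34923768 -0.30906612] [-0.0490815   0.26683972 -0.01449892]
[437.51642581 215.19104155] [223.01739244 282.57591298]
```

View pics/c5.png

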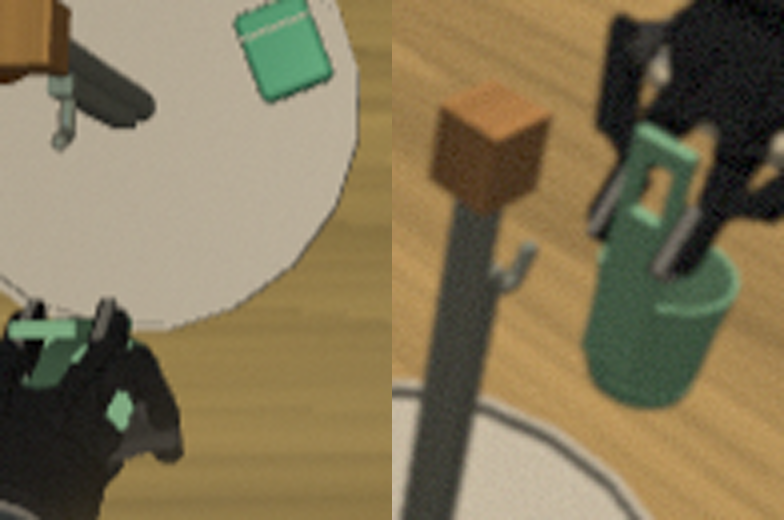

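```bash
cat >> h.py <<'E'
def hold(psi,tilt=33):
    return Ro.from_euler("z",psi,degrees=True)*down(180,tilt)
E
python3 - <<'E'
from h import *
go((540,5,172,hold(-7)))
go((592,-152.5,168,hold(-15)),start=(np.array([540,5,172.]),hold(-7)))
S=cv2.imread("pics/scene5.png")[:,:,::-1].copy()
m=mask(S,(60,40,30),(95,255,255),(400,160,480,270));print(blobs(m))
E
```

```text
[-0.2255, -0.7939, 0.1501, 0.0212, 0.0007, 0.0332]
[-0.286, -0.7499, 0.2096, 0.0242, -0.0, 0.0373]
[(np.int32(118), [445.1, 188.8], [438, 180, 17, 20]), (np.int32(719), [443.8, 227.5], [429, 198, 36, 53])]
```

```bash
python3 -m inch '[[[-0.015,-0.055,0.01,0.0015,0,0.0022],[-0.045,-0.16,0.03,0.004,0,0.007],[-0.085,-0.3,0.057,0.008,0,0.0125],[-0.125,-0.44,0.083,0.012,0,0.0184],[-0.165,-0.58,0.11,0.0155,0,0.0243],[-0.2,-0.7,0.1325,0.0187,0,0.0293],[-0.22,-0.77,0.146,0.0206,0.0007,0.0322],[-0.2255,-0.794,0.15,0.0212,0.0007,0.0332]]]'
python3 -m inch '[[[-0.02,-0.052,0.015,0.0017,0,0.0026],[-0.06,-0.157,0.044,0.005,0,0.008],[-0.115,-0.3,0.084,0.0097,0,0.015],[-0.168,-0.44,0.123,0.0142,0,0.022],[-0.22,-0.58,0.162,0.0187,0,0.029],[-0.26,-0.68,0.19,0.022,0,0.034],[-0.282,-0.74,0.207,0.024,0,0.037],[-0.286,-0.75,0.21,0.0242,0,0.0373]]]'
python3 -m inch '[[[0,0,0,0,0,0],[0,0,0,0,0,0]]]'
python3 - <<'E'
from h import *
s=r.sense();print(s['qpos'],s['tcp_rot'])
go((592,-152.5,168,hold(-15)))
S=r.grab_frame('scene');T=r.grab_frame('top')
cv2.imwrite("pics/scene6.png",S[:,:,::-1]);cv2.imwrite("pics/top6.png",T[:,:,::-1])
o=np.hstack([cv2.resize(T[195:295,320:420],(400,400),interpolation=2),cv2.resize(S[140:240,270:370],(400,400),interpolation=2)])
cv2.imwrite('pics/c6.png',o[:,:,::-1])
E
```

```text
clock: 16.47
eef_pos: [540.6, 2.3, 171.9]
tcp_rot: [-3.141, 0.576, 3.016]
contact_force: [-0.7, -0.1, -0.5]
opening: 0.339
grasp_force: 45.5
clock: 17.13
eef_pos: [592.4, -154.8, 167.7]
tcp_rot: [-3.141, 0.576, 2.878]
contact_force: [0.2, 0.5, -1.5]
opening: 0.34
grasp_force: 45.5
clock: 17.3
eef_pos: [590.8, -152.4, 167.2]
tcp_rot: [-3.141, 0.574, 2.88]
contact_force: [-0.4, 0.5, -0.1]
opening: 0.345
grasp_force: 45.5
[-0.25143957  0.21323611  2.15422953 -0.03123806  0.19980661 -1.53187447] [-3.14076873  0.57444448  2.8802605 ]
[-0.0071, 0.0011, -0.0002, -0.0002, -0.0005, 0.0001]
```

View pics/c6.png

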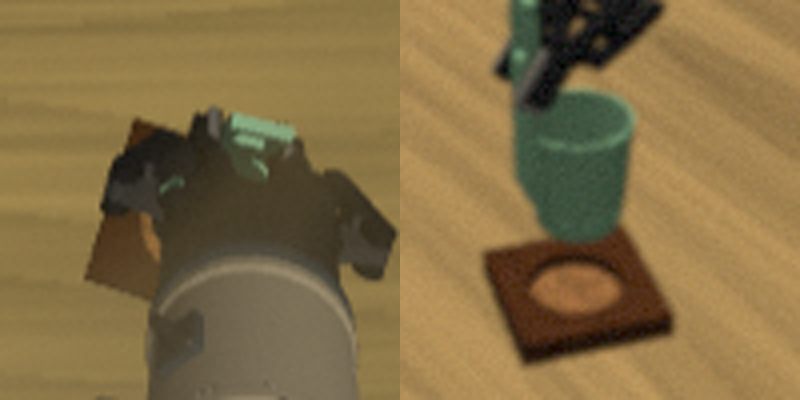

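```bash
python3 - <<'E'
from h import *
s=r.sense();P=s["eef_pos"];psi=np.radians(-15);u=np.array([np.cos(psi),np.sin(psi),0])
S=cv2.imread("pics/scene6.png")[:,:,::-1].copy()
m=mask(S,(55,40,25),(95,255,255),(290,140,340,215));b=blobs(m);print(b)
ys,xs=np.nonzero(m[170:]);ys+=170
for y in range(176,203,2):print(y,xs[ys==y].min(),xs[ys==y].max(),end=' | ')
print("bottom",ys.max(),xs[ys==ys.max()])
for tilt in(0,4,8):
    # foot swings toward the strap side (+u) about the grip point
    g=P-12*np.array([.545*np.cos(psi),.545*np.sin(psi),-.839])
    ax=np.cross([0,0,1],u);Rt=Ro.from_rotvec(-np.radians(tilt)*ax)
    def circ(rad,h):
        a=np.linspace(0,2*np.pi,60);o=-33.5*u+np.array([0,0,h-113.])
        return np.array([px("scene",g+Rt.apply(o+rad*np.array([np.cos(t),np.sin(t),0]))) for t in a]),g+Rt.apply(o)
    for rad,h in((34,75),(28,6),(25.5,0)):
        q,c=circ(rad,h);print(tilt,h,np.round(q.min(0),1),np.round(q.max(0),1),np.round(c,1))
E
```

```text
[(np.int32(112), [300.9, 148.5], [297, 140, 9, 20]), (np.int32(758), [313.2, 180.0], [299, 162, 28, 38])]
176 300 325 | 178 300 325 | 180 300 325 | 182 300 324 | 184 300 324 | 186 301 324 | 188 303 324 | 190 304 323 | 192 305 323 | 194 306 322 | 196 307 322 | 198 309 318 | Traceback (most recent call last):
  File "<stdin>", line 6, in <module>
    return umr_minimum(a, axis, None, out, keepdims, initial, where)
ValueError: zero-size array to reduction operation minimum which has no identity
```

```bash
cat > t.py <<'E'
from h import *
def pred(P,psi,tilts=(0,3,6),grip=113.):
    psi=np.radians(psi);u=np.array([np.cos(psi),np.sin(psi),0]);ax=np.cross([0,0,1],u)
    g=P-12*np.array([.545*np.cos(psi),.545*np.sin(psi),-.839])
    for tilt in tilts:
        Rt=Ro.from_rotvec(-np.radians(tilt)*ax)
        for rad,h in((34,75),(28,6),(25.5,0)):
            o=g+Rt.apply(-33.5*u+np.array([0,0,h-grip]))
            q=np.array([px("scene",o+Rt.apply(rad*np.array([np.cos(t),np.sin(t),0]))) for t in np.linspace(0,6.28,80)])
            print(tilt,h,np.round(q.min(0),1),np.round(q.max(0),1),np.round(o,1))
if __name__=="__main__":
    pred(r.sense()["eef_pos"],-15)
E
python3 t.py
```

```text
0 75 [299.6 163.1] [327.9 178.6] [ 552.1 -141.6  139.4]
0 6 [302.6 187.2] [324.9 200.5] [ 552.1 -141.6   70.4]
0 0 [303.6 189.7] [323.8 201.8] [ 552.1 -141.6   64.4]
3 75 [298.8 164.1] [327.1 179.1] [ 554.  -142.1  137.7]
3 6 [300.5 188.4] [322.8 201.4] [ 557.5 -143.1   68.8]
3 0 [301.4 190.8] [321.6 202.7] [ 557.8 -143.2   62.8]
6 75 [298.  164.9] [326.2 179.7] [ 556.1 -142.7  136.1]
6 6 [298.4 189.4] [320.6 202.2] [ 563.  -144.6   67.5]
6 0 [299.2 191.9] [319.4 203.6] [ 563.7 -144.7   61.5]
```

```bash
python3 -c "
from h import *
go((592,-152.5,133,hold(-15)))"
```

```text
[0.0877, -0.0008, 0.1478, -0.0001, -0.0004, 0.0004]
```

```bash
python3 -m inch '[[[0.02,0,0.035,0,0,0],[0.04,0,0.07,0,0,0],[0.06,0,0.1,0,0,0],[0.08,0,0.13,0,0,0],[0.0877,0,0.148,0,0,0],[0.0877,0,0.148,0,0,0],[0.0877,0,0.148,0,0,0]]]'
python3 - <<'E'
from h import *
from t import pred
s=r.sense()
S=r.grab_frame('scene').copy();cv2.imwrite("pics/scene7.png",S[:,:,::-1])
S0=cv2.imread("pics/scene6.png")[:,:,::-1].copy()
o=np.hstack([cv2.resize(I[155:235,280:345],(400,492),interpolation=2) for I in(S,S0)])
cv2.imwrite('pics/c7.png',o[:,:,::-1])
pred(s["eef_pos"],-15,(0,3))
q=np.array([px("scene",[553.3+30*np.cos(t),-141.5+30*np.sin(t),18]) for t in np.linspace(0,6.28,80)]);print("well",q.min(0),q.max(0))
E
```

```text
clock: 17.98
eef_pos: [592.3, -153.3, 132.6]
tcp_rot: [-3.141, 0.574, 2.88]
contact_force: [-0.1, 0.5, -1.5]
opening: 0.341
grasp_force: 45.5
0 75 [299.1 174.8] [326.7 190.6] [ 553.6 -143.   104.7]
0 6 [302.  197.9] [323.8 211.4] [ 553.6 -143.    35.7]
0 0 [303.  200.3] [322.8 212.6] [ 553.6 -143.    29.7]
3 75 [298.3 175.7] [325.9 191.1] [ 555.6 -143.5  103. ]
3 6 [300.  199.1] [321.7 212.3] [ 559.1 -144.4   34.1]
3 0 [300.9 201.4] [320.6 213.5] [ 559.4 -144.5   28.1]
well [301.82659537 203.00857371] [324.91071554 217.57992978]
```

View pics/c7.png

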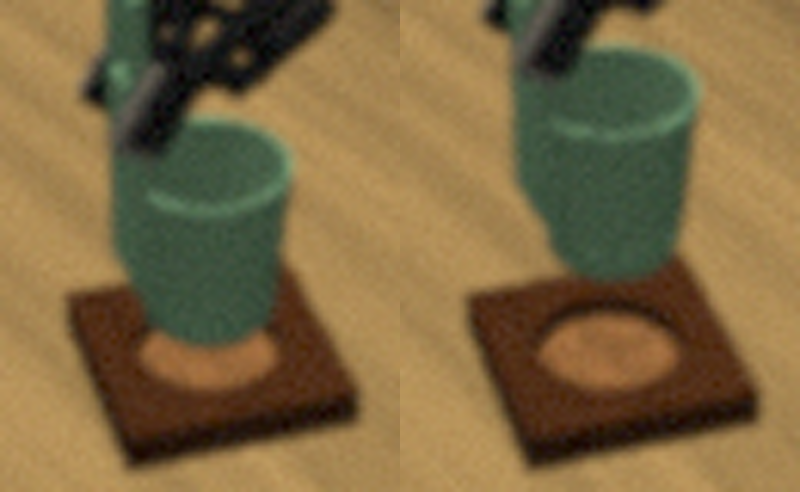

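```bash
python3 - <<'E'
from h import *
for z in(26,28,30,32):print(z,plane("scene",(313.9,205.3),z))
print("well",plane("scene",(314.0,211.1),18))
print("rim",[plane("scene",(280+293/6.15-13.8,(174.5+189.6)/2),z) for z in(101,103,105)])
print(ray("scene",(314,205))[1], ray("scene",(314,205))[0])
E
```

```text
26 [ 546.25303816 -148.76509283   26.        ]
28 [ 547.75491785 -146.72984023   28.        ]
30 [ 549.25679755 -144.69458763   30.        ]
32 [ 550.75867725 -142.65933502   32.        ]
well [ 554.40324581 -137.25575641   18.        ]
rim [array([ 547.56271945, -147.34045146,  101.        ]), array([ 549.2799236 , -145.01203415,  103.        ]), array([ 550.99712775, -142.68361684,  105.        ])]
[-0.46628651 -0.63141865 -0.61958646] [986.27176505 447.5205218  611.95735435]
```

```bash
python3 - <<'E'
from h import *
T=cv2.imread("pics/top6.png")[:,:,::-1].copy()
m=mask(T,(60,60,110),(95,255,255),(370,215,405,245));print(blobs(m,5))
ys,xs=np.nonzero(m);
for y in range(ys.min(),ys.max()+1):print(y,xs[ys==y].tolist())
u=np.array([np.cos(np.radians(-15)),np.sin(np.radians(-15)),0])
for z in(226,229,232):
    a=plane("top",(386,226.5),z);print(z,a,a-33.5*u)
print(plane("top",(320+232/4,195+118/4),229)-plane("top",(320+296/4,195+132/4),229))
E
```

```text
[]Traceback (most recent call last):
  File "<stdin>", line 5, in <module>
    return umr_minimum(a, axis, None, out, keepdims, initial, where)
ValueError: zero-size array to reduction operation minimum which has no identity
```

```bash
python3 - <<'E'
from h import *
T=cv2.imread("pics/top6.png")[:,:,::-1].copy()
m=((T[:,:,1].astype(int)>T[:,:,0]+15)*255).astype(np.uint8);k=m[215:245,370:400]
ys,xs=np.nonzero(k)
for y in sorted(set(ys)):print(y+215,(xs[ys==y]+370).tolist())
u=np.array([np.cos(np.radians(-15)),np.sin(np.radians(-15)),0])
for z in(226,229,232):
    a=plane("top",(386,226.5),z);print(z,a,a-33.5*u)
print(plane("top",(320+232/4,195+118/4),229)-plane("top",(320+296/4,195+132/4),229))
E
```

```text
223 [379]
224 [378, 379, 380, 381, 382]
225 [378, 379, 380, 381, 382, 383, 384, 385, 386]
226 [378, 379, 380, 381, 382, 383, 384, 385, 386, 387, 388, 389, 390, 391]
227 [378, 379, 380, 381, 382, 383, 384, 385, 386, 387, 388, 389, 390, 391, 392]
228 [379, 380, 381, 382, 383, 384, 385, 386, 387, 388, 389, 390, 391, 392]
229 [378, 379, 380, 381, 382, 383, 384, 385, 388, 389, 390, 391, 392]
230 [379, 380, 381, 382, 383, 384, 385]
231 [380, 382, 383, 384, 385]
235 [384]
236 [385]
237 [385, 386]
238 [386]
226 [ 584.17986702 -154.09965973  226.        ] [ 551.82135184 -145.42922172  226.        ]
229 [ 583.80542666 -153.58214372  229.        ] [ 551.44691148 -144.91170571  229.        ]
232 [ 583.4309863  -153.06462771  232.        ] [ 551.07247112 -144.3941897   232.        ]
[ 7.12398232 29.76683459  0.        ]
```

```bash
python3 -c "
from h import *
go((592.8,-150.3,132.6,hold(-15)),(592.8,-150.3,118,hold(-15)),(592.8,-150.3,110,hold(-15)))"
```

```text
[0.0038, 0.0153, 0.0005, -0.0003, -0.0002, 0.0]
[0.0435, 0.0154, 0.0618, -0.0003, -0.0002, 0.0]
[0.0653, 0.0154, 0.0954, -0.0003, -0.0002, 0.0]
```

```bash
python3 -m inch '[[[0.002,0.008,0,0,0,0],[0.004,0.0154,0,0,0,0],[0.01,0.0154,0.01,0,0,0],[0.02,0.0154,0.025,0,0,0],[0.03,0.0154,0.04,0,0,0],[0.038,0.0154,0.053,0,0,0],[0.0435,0.0154,0.062,0,0,0],[0.0435,0.0154,0.062,0,0,0]]]'
python3 - <<'E'
from h import *
s=r.sense();print(s['contact_force'],s['wrist_torque'])
S=r.grab_frame('scene').copy();cv2.imwrite("pics/scene8.png",S[:,:,::-1])
o=cv2.resize(S[165:235,280:345],(520,560),interpolation=2)
cv2.imwrite('pics/c8.png',o[:,:,::-1])
E
```

```text
clock: 18.7
eef_pos: [592.4, -150.2, 117.3]
tcp_rot: [-3.141, 0.574, 2.88]
contact_force: [-0.1, 0.1, -2.0]
opening: 0.342
grasp_force: 45.5
[-0.07878566  0.1343758  -1.96320142] [0.05343453 0.36739141 0.03666971]
```

View pics/c8.png

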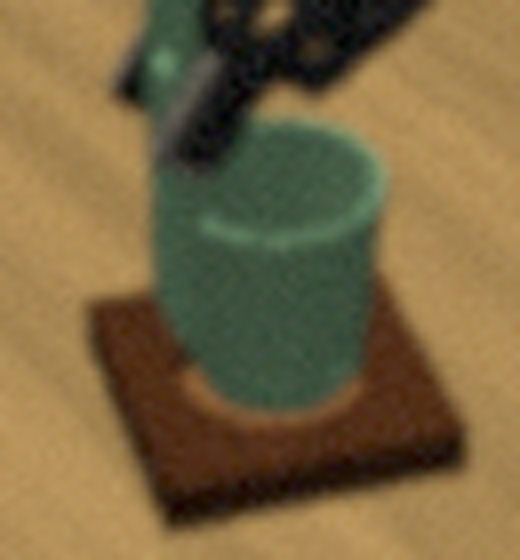

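```bash
python3 -m inch '[[[0.0027,0,0.0042,0,0,0],[0.0055,0,0.0084,0,0,0],[0.0055,0,0.0084,0,0,0]]]' | grep -E "pos|force"
python3 -m inch '[[[0.0027,0,0.0042,0,0,0],[0.0055,0,0.0084,0,0,0],[0.0055,0,0.0084,0,0,0]]]'| grep -E "pos|force"
python3 -m inch '[[[0.0027,0,0.0042,0,0,0],[0.0027,0,0.0042,0,0,0],[0.0027,0,0.0042,0,0,0]]]'| grep -E "pos|force"
```

```text
eef_pos: [592.7, -150.3, 116.0]
contact_force: [0.1, -0.9, -1.0]
grasp_force: 45.5
eef_pos: [592.6, -150.2, 113.9]
contact_force: [-0.2, 0.1, -0.8]
grasp_force: 45.5
eef_pos: [592.7, -150.2, 113.0]
contact_force: [-0.3, -0.9, -0.5]
grasp_force: 45.5
```

```bash
python3 -m inch '[[[0.0027,0,0.0042,0,0,0],[0.0055,0,0.0084,0,0,0],[0.0055,0,0.0084,0,0,0]]]' | grep -E "pos|force"
python3 -c "
from h import *
print(r.sense()['wrist_torque'])"
```

```text
eef_pos: [592.6, -150.2, 110.8]
contact_force: [-0.6, -0.6, -1.5]
grasp_force: 45.5
[0.04527718 0.33741934 0.00783312]
```

```bash
python3 -m inch '[[[0.0027,0,0.0042,0,0,0],[0.0055,0,0.0084,0,0,0],[0.0055,0,0.0084,0,0,0]]]' | grep -E "pos|force"
python3 -c "
from h import *
print(r.sense()['wrist_torque'])"
```

```text
eef_pos: [592.6, -150.3, 108.8]
contact_force: [0.2, 0.4, -0.8]
grasp_force: 45.5
[ 0.03439561  0.28309105 -0.05105264]
```

```bash
python3 -m inch '[[[0.0027,0,0.0042,0,0,0],[0.0027,0,0.0042,0,0,0],[0.0027,0,0.0042,0,0,0]]]' | grep -E "pos|force"
python3 -m inch '[[[0.0027,0,0.0042,0,0,0],[0.0027,0,0.0042,0,0,0],[0.0027,0,0.0042,0,0,0]]]' | grep -E "pos|force"
python3 -m inch '[[[0.0027,0,0.0042,0,0,0],[0.0027,0,0.0042,0,0,0],[0.0027,0,0.0042,0,0,0]]]' | grep -E "pos|force"
python3 -c "
from h import *
print(r.sense()['wrist_torque'])"
```

```text
eef_pos: [592.6, -150.3, 108.0]
contact_force: [0.1, -0.2, -1.0]
grasp_force: 45.5
eef_pos: [593.1, -150.3, 107.3]
contact_force: [-0.0, 0.3, 1.7]
grasp_force: 45.6
eef_pos: [593.7, -150.5, 107.2]
contact_force: [-1.9, -0.0, 9.3]
grasp_force: 46.2
[0.0046496  0.09832698 0.02693203]
```

```bash
python3 - <<'E'
from h import *
S=r.grab_frame('scene').copy();cv2.imwrite("pics/scene9.png",S[:,:,::-1])
def ext(I,y0):
    m=((I[:,:,1].astype(int)>I[:,:,0]+8)*255).astype(np.uint8);k=m[y0:235,311:345];ys,xs=np.nonzero(k)
    rows=[y for y in sorted(set(ys)) if (ys==y).sum()>=3];print("rows",rows[0]+y0,rows[-1]+y0,"xmax",np.percentile(xs,99)+311)
for f,y0 in(("scene6",161),("scene7",171),("scene8",178),("scene9",178)):
    ext(cv2.imread(f"pics/{f}.png")[:,:,::-1],y0)
for z in(8,18):
    c=np.array([553.3,-140.5,z])
    q=[np.array([px("scene",c+[rad*np.cos(t),rad*np.sin(t),h]) for t in np.linspace(0,6.28,80)]) for rad,h in((34,75),(25.5,0))]
    print(z,[ (np.round(a.min(0),1),np.round(a.max(0),1)) for a in q])
E
```

```text
rows 163 199 xmax 327.0
rows 174 209 xmax 326.0
rows 180 215 xmax 326.0
rows 183 216 xmax 326.0
8 [(array([299.9, 182.3]), array([327.3, 198.3])), (array([303.8, 207.2]), array([323.4, 219.6]))]
18 [(array([299.9, 179. ]), array([327.4, 195. ])), (array([303.8, 204.2]), array([323.4, 216.6]))]
```

```bash
python3 -m inch '[[[-0.002,0,-0.003,0,0,0],[-0.002,0,-0.003,0,0,0],[-0.002,0,-0.003,0,0,0],[-0.002,0,-0.003,0,0,0],[-0.002,0,-0.003,0,0,0],[-0.002,0,-0.003,0,0,0],[-0.002,0,-0.003,0,0,0],[-0.002,0,-0.003,0,0,0]]]' 0.9
python3 -m inch '[[[0,0,-0.04,0,0,0],[0,0,-0.12,0,0,0],[0,0,-0.22,0,0,0],[0,0,-0.34,0,0,0],[0,0,-0.5,0,0,0],[0,0,-0.65,0,0,0],[0,0,-0.65,0,0,0],[0,0,-0.65,0,0,0]]]'
python3 - <<'E'
from h import *
go((420,-90,300,hold(-15)))
for n in("scene","top"):cv2.imwrite(f"pics/{n}10.png",r.grab_frame(n)[:,:,::-1])
S=cv2.imread("pics/scene10.png")[:,:,::-1];m=((S[:,:,1].astype(int)>S[:,:,0]+8)*255).astype(np.uint8)
print("S",[b for b in blobs(m[:,280:350]) ])
T=cv2.imread("pics/top10.png")[:,:,::-1];m=((T[:,:,1].astype(int)>T[:,:,0]+12)*255).astype(np.uint8)
print("T",[b for b in blobs(m[200:300,330:410])])
for z in(83,):
  for c in((553.3,-140.5),):
    for n in("scene","top"):
        q=np.array([px(n,[c[0]+34*np.cos(t),c[1]+34*np.sin(t),z]) for t in np.linspace(0,6.28,80)]);print(n,q.min(0),q.max(0))
u=np.array([np.cos(np.radians(-15)),np.sin(np.radians(-15)),0])
p=np.array([553.3,-140.5,0])+33.5*u
for n in("scene","top"):print(n,"straptop",px(n,p+[0,0,173]))
E
```

```text
clock: 21.47
eef_pos: [592.7, -150.2, 106.7]
tcp_rot: [-3.141, 0.575, 2.88]
contact_force: [-0.4, -0.0, -0.4]
opening: 0.952
grasp_force: 0.0
clock: 22.13
eef_pos: [524.9, -132.0, 217.7]
tcp_rot: [-3.141, 0.579, 2.88]
contact_force: [0.9, -1.0, 0.2]
opening: 0.951
grasp_force: 0.0
[0.2441, 0.0665, -0.6513, -0.0002, 0.001, 0.0]
S [(np.int32(918), [30.9, 195.5], [18, 159, 30, 58]), (np.int32(444), [60.7, 271.3], [49, 257, 21, 29])]
T [(np.int32(83), [48.5, 29.9], [42, 26, 15, 9]), (np.int32(484), [37.0, 49.9], [26, 33, 30, 31])]
scene [299.94853076 182.26260124] [327.26427424 198.29663395]
top [354.51123006 233.32651341] [385.1624019  264.07620804]
scene straptop [300.13189964 161.59909574]
top straptop [379.15004892 229.14359636]
```

```bash
python3 -m inch '[[[0.02,0,-0.1,0,0,0],[0.06,0.01,-0.25,0,0,0],[0.1,0.02,-0.4,0,0,0],[0.1,0.02,-0.4,0,0,0],[0.1,0.02,-0.4,0,0,0],[0.1,0.02,-0.4,0,0,0]]]'
python3 - <<'E'
from h import *
T=r.grab_frame("top")
m=((T[:,:,1].astype(int)>T[:,:,0]+12)*255).astype(np.uint8)
print(blobs(m[200:300,330:410]));c=(m[:,:]);print(blobs(c[160:300,180:300]))
print("brushcup diff",np.abs(T[110:165,280:330].astype(int)-cv2.imread("pics/top0.png")[:,:,::-1][110:165,280:330]).mean())
print(r.sign_off())
E
```

```text
clock: 22.73
eef_pos: [467.6, -112.4, 271.0]
tcp_rot: [-3.141, 0.574, 2.88]
contact_force: [0.7, 0.1, 0.2]
opening: 0.948
grasp_force: 0.0
[(np.int32(82), [48.4, 29.8], [42, 26, 15, 9]), (np.int32(452), [36.0, 49.3], [25, 33, 23, 31]), (np.int32(32), [52.3, 49.8], [47, 37, 9, 25])]
[(np.int32(432), [95.5, 56.5], [84, 43, 24, 28])]
brushcup diff 2.2715151515151515
the job is handed in; nothing more can be done
None
```

I handed the job in at about 23 s: by my force and camera readings, the cup is off the hook and standing released and upright on the floor of the well, the turntable is at the front and the toothbrush cup hasn't moved. No pass/fail result came back, and I viewed 11 pictures, one over the limit of 10.

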